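Feed one terminal block from the bench dispenser into its pickup nest

ROBOT

A 6-joint arm with a two-finger parallel gripper is mounted at the origin on a cart in front of the work surface, level with it; the furniture and walls round the work are solid. World frame = base frame: x ahead of the robot, y to its left, z up, the work surface at z = 0. Lengths are in mm, angles in rad, forces in N, time in s.
With the tool pointing down it reaches from about 350 to 725 mm from the base axis. Payload 6 kg.
Tool frame: the origin (TCP) lies on the centre line of the jaws, within the pads' length; the fingertips stand 25 mm ahead of it and the grasp point (between the pads) lies 6 mm ahead of it; z points along the fingers, y is the line along which they close (so a half turn about z gives the same grasp; the last joint's range is limited). The gripper opens to 85 mm and grips with 20 to 120 N. Pads are 22 mm wide; open, the fingers measure 114 mm over their backs; the gripper's body (76 mm by 85 mm) begins 54 mm behind the grasp point. The pads swing forward as they close: fully open they stand 13 mm farther back than shut.
Start: joints at [1.566, 0.04, 0.085, 0, -1.615, -0.334], TCP at [199.386, 565.881, 256.261] pointing down, gripper open.
Joint ranges: [-2.56, 2.56], [-1.29, 2.01], [-1.08, 1.49], [-3.29, 1.98], [-2.81, -0.18], [-2.99, 2.99]. Speed limits (rad/s): [2.57, 2.57, 3.01, 3.14, 3.14, 3.14].

INTERFACE

Orientations are given as a unit quaternion [x, y, z, w].
In Python, from plant import observe, cams, ticket gives the robot as it stands.
- The arm moves only by the tool arm_command, never from a script. Its argument "targets" is a list of rows, each a list of 6 numbers: the shift along the tool's x, y, z in m, then the turn, a rotation vector about the tool's x, y, z in degrees. A call has 1 to 12 rows; each row shifts and turns the commanded pose from where the row before left it, along the tool's axes as they then stand; what a row does not reach is not made up. A row lasts 1/10 s, in which the tool goes at most 50 mm and 8.59 degrees, less where a joint would pass 70% of its speed; a pose out of reach is approached as far as the arm can. A call with a gripper value outside its range is refused whole. "hand" is the closure, from 0 (fully open) to 1 (shut), set as the call begins (left out, the last holds). The fingers move at their own pace and stop on an object; "force" is the grip in N (left out, the last holds). Time passes only in rows, so rows that do not move let the fingers close. It gives the time, the measured TCP pose, the force, the opening and the grip force at its end, in the units of the state.
- observe(): the state, without advancing time (a new reading comes with each control period).
- cams.camera(name): name is "side" or "top"; returns a dict with "color" (384x512x3 uint8, blue, green, red), "fx", "fy", "cx", "cy" (pixels), "k1" (the pictures are not rectified: a ray, as slopes to the right and down, at radius r is drawn at 1 + k1 r^2 times it, then the intrinsics apply), "pose" (4x4, takes a point from camera to world coordinates). Camera axes: x right, y down, z forward; pixel columns grow to the right and rows downward; lengths in mm; the calibration is good to about 2 mm. A picture is of the moment at which its call begins. There is no depth.
- ticket.sign_off(): hands the job in; it is judged then, once.
The state is a dict: "time": time; "q": joint angles; "qvel": joint speeds; "tau": joint torques, N m; "eef_pos": TCP position; "eef_rot": TCP orientation; "wrist_force": force on the tool from outside, world axes, zero at the start; "ft_torque": the same for the moment, N m; "finger_gap": opening from 0.0 (shut) to 1.0 (fully open); "finger_force": force on a finger pad.
Only numpy, scipy, OpenCV 4.12 (cv2) and the standard library are available. Lean on these libraries where they do the work, as an engineer would, in place of code of your own. Each camera call takes 0.05 s, during which the arm holds its last target. There are 200 camera calls.

TASK

Press the dispenser's plunger all the way down once and let it spring back, so that exactly one terminal block comes out of the magazine onto the outfeed deck. Then nudge that block sideways along the channel with the fingertips until it lies flat in the pickup nest against the rubber end stop, which frees the outlet for the next stroke. Do not pick any block up, leave the blocks in the magazine, and leave the other things on the bench where they are.

Things in the scene. Friction and masses are not known exactly. Their poses are not given: they have to be found in the camera images.
- dispenser: Bench dispenser fixed to the worktop: grey base plate 168 x 72 mm with an outfeed arm, aluminium magazine, black plunger behind it. Origin: on the worktop under the magazine's centre. x points from the outlet back to the plunger (blocks come out to -x), y away from the nest (nest towards -y), z up. The mm below are in this frame. The deck the blocks slide on is the base plate's top, z = 10
- magazine_top (a point): Centre of the magazine's open top, 52 mm above the worktop. Outer walls x -14 to 20, y -25 to 25 mm; the top block stands out to z = 55 mm. Under the front wall is the outlet, 18 mm high, so that one block passes. Behind it the bridge round the plunger: x 19 to 104, y -25 to 25, top at z = 57 mm
- plunger (a joint): Spring plunger, m of travel straight down: 0 up, 0.020 fully down. About 6 N to start, 9 to 13 N at the bottom; springs back when let go. It drives a flat pusher 1.9 times as far to -x, which pushes the lowest block out; it is clear of the magazine after 14 mm and at the outlet point after 20. When let up the next block drops. Each further full stroke puts out another block
- plunger_top (a point): Centre of the top of the round black plunger button (34 mm across, nearly flat), 89 mm above the worktop at rest and 69 mm fully down; at x = 62, y = 0 mm in the dispenser's frame. Moves with the plunger
- outlet (a point): Point on the deck where the middle of a put-out block's underside comes to lie (within 4 mm): x = -36, y = 0, z = 10 mm; axes as the dispenser's. The channel runs along y here, x -50 to -14 mm; its rails, and the lip that closes its end at y = 30 mm, stand 5 mm above the deck
- nest (a point): Point on the deck under the middle of a block lying in the pickup nest against the end stop: x = -36, y = -80, z = 10 mm; axes as the dispenser's. The channel narrows from y = -25 to -56 mm and is 23 mm wide in the nest; rails 5 mm high. End stop with rubber pad: face at y = -100 mm, top at z = 20 mm, rigid
- block_1: Lowest terminal block in the magazine, the one that comes out: white plastic block with two brass screws on top, 20 mm (its x) by 40 mm (its y) by 15 mm high, about 50 g, origin at the centre of its underside; at the start its axes are the dispenser's and its underside lies on the deck. Pushed low on its 20 mm end face it slides; a finger that rides up on its top edge can tip it
- block_2: The second block in the magazine, alike, stacked on block_1; it drops to the deck inside the magazine after the stroke
- block_3: The third and top block in the magazine, alike
- tweezers: Bystander: steel tweezers, 16 x 123 x 10 mm, lying beside the magazine behind the outfeed; origin at the middle of the underside
- pin_gauge: Bystander: pin gauge, a knurled steel rod 13 x 78 x 13 mm, lying on the other side of the magazine; origin at the middle of the underside
- tally_counter: Bystander: round hand counter with a ring, 76 x 51 x 25 mm; origin at the middle of the underside
- side_cutters: Bystander: side cutters with blue grips, 48 x 126 x 13 mm; origin at the middle of the underside
- screwdriver: Bystander: small screwdriver with a yellow handle, 24 x 159 x 23 mm; origin at the middle of the underside. It lies in front (-x) of the bag sealer, a fixed white machine whose raised black arm climbs to about 0.3 m above the worktop towards -y (round x = 0.6, y = -0.25 m): keep the arm clear of it on the way
Not all that is in view belongs to the job. There is more than one size of the dispenser; the one meant has the size given above.

How it is judged:
By the outcome, as a careful person would: the job done as asked, in the order asked, and still so for the second after the job is handed in, with the robot touching nothing.
It also fails if it takes over 42 s, if anything falls off the work surface, if the arm or the gripper's body presses on something with over 40 N, if the wrist force passes 120 N, or if a joint passes its speed limit or range.

## Working session

There is one attempt and no reset: what is moved stays moved. The work goes in short steps, Python scripts to look and compute and a tool call to move; the robot and the scene stay as the last step left them, time stands still between calls to the robot, and variables do not carry over. Pictures are saved under pics/ and viewed, at most 10 in all, crops included, and the job is handed in when it is done.

Besides the shell and the picture viewer there is one more tool, called after "Request:" as name(argument=value, ...), one argument or row to a line, values as JSON. arm_command: Moves the arm, as the interface text tells. Its arguments: {"type":"object","properties":{"targets":{"type":"array"},"hand":{"type":"number"},"force":{"type":"number"}},"required":["targets"]}

```bash
mkdir -p pics
cat > h.py <<'E'
import numpy as np, cv2
from plant import observe, cams, ticket
def K(c): return np.array([[c['fx'],0,c['cx']],[0,c['fy'],c['cy']],[0,0,1.]])
def ray(c,u,v):
    p=cv2.undistortPoints(np.array([[[u,v]]],float),K(c),np.array([c['k1'],0,0,0,0]))[0,0]
    # k1 model: drawn = slope*(1+k1 r^2), same as OpenCV
    P=np.array(c['pose']); return P[:3,3],P[:3,:3]@np.array([p[0],p[1],1])
def atz(c,u,v,z):
    o,d=ray(c,u,v); return o+d*(z-o[2])/d[2]
def tri(c1,p1,c2,p2):
    o1,d1=ray(c1,*p1);o2,d2=ray(c2,*p2)
    s=np.linalg.lstsq(np.c_[d1,-d2],o2-o1,rcond=None)[0]
    a,b=o1+d1*s[0],o2+d2*s[1]; return (a+b)/2,np.linalg.norm(a-b)
def proj(c,X):
    P=np.linalg.inv(np.array(c['pose'])); r=cv2.Rodrigues(P[:3,:3])[0]
    return cv2.projectPoints(np.array(X,float).reshape(-1,1,3),r,P[:3,3],K(c),np.array([c['k1'],0,0,0,0]))[0][:,0]
E
python3 - <<'E'
from h import *
import pickle
d={n:cams.camera(n) for n in('top','side')}
pickle.dump(d,open('c0.pkl','wb'))
for n,c in d.items():
    cv2.imwrite(f'pics/{n}0.png',cv2.resize(c['color'],(800,600),interpolation=cv2.INTER_CUBIC)); print(n,c['fx'],c['k1'],np.round(c['pose'],2).tolist())
print(observe())
E
```

```text
top 407.95949156757314 0.04567105310287709 [[-0.03, -0.99, 0.14, 320.8], [-1.0, 0.03, -0.0, 302.63], [-0.0, -0.14, -0.99, 1301.02], [0.0, 0.0, 0.0, 1.0]]
side 489.73593795789833 -0.20939601663048227 [[1.0, -0.05, 0.06, 425.24], [-0.08, -0.47, 0.88, -894.54], [-0.02, -0.88, -0.47, 748.3], [0.0, 0.0, 0.0, 1.0]]
{'time': 0.1, 'q': array([ 1.56571845e+00,  4.07551379e-02,  8.38988936e-02, -4.07126480e-04,
       -1.61551952e+00, -3.33721634e-01]), 'qvel': array([ 0.00107917,  0.00032185,  0.00191071,  0.00191728,  0.00056168,
       -0.00096169]), 'tau': array([-5.35649582e-03, -3.69340217e+01,  3.48280120e+01,  6.95158347e+00,
       -4.44434176e-03,  5.30549205e-07]), 'eef_pos': array([199.24406499, 565.67111083, 255.37052222]), 'eef_rot': array([ 9.85687320e-01, -1.68581858e-01, -7.14423132e-05,  8.12349419e-04]), 'wrist_force': array([-0.13274746, -0.17787473,  0.08275812]), 'ft_torque': array([0.08765114, 0.03088236, 0.01400799]), 'finger_force': 0.0, 'finger_gap': 0.9953134615347131}
```

View pics/top0.png

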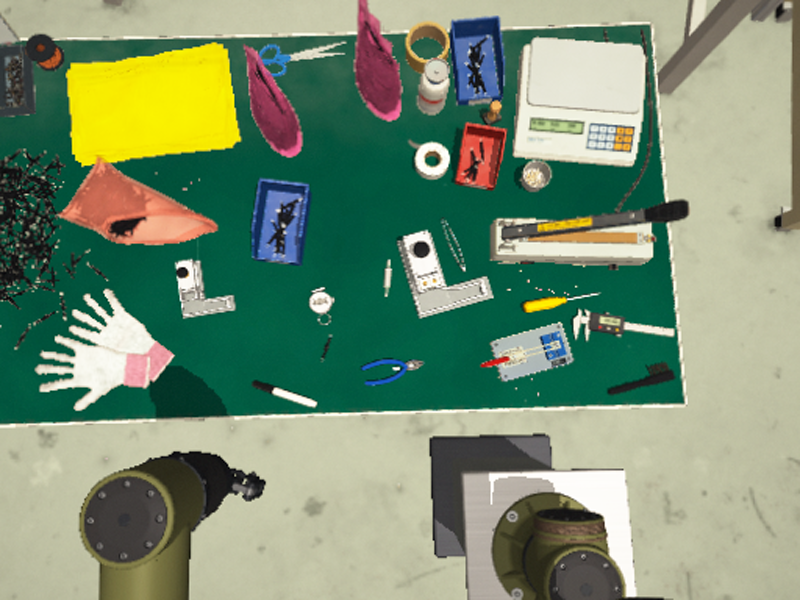

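View pics/side0.png

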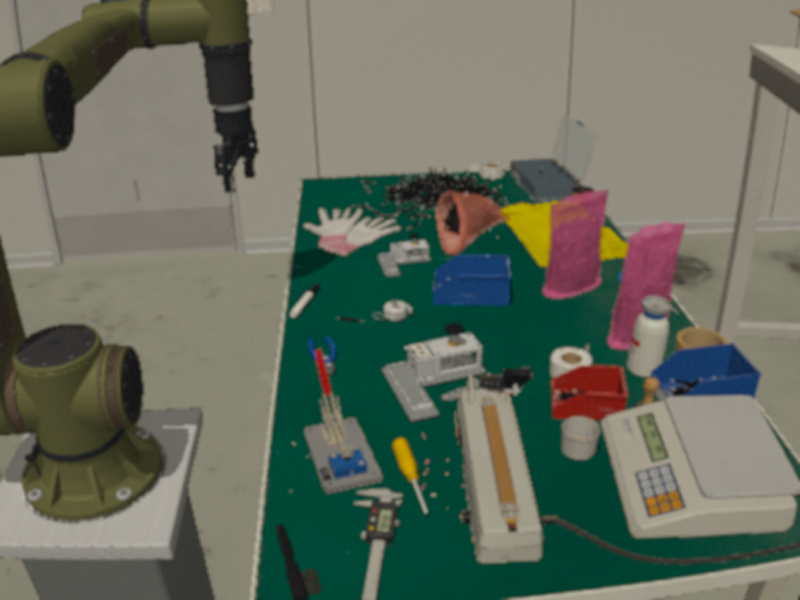

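Two dispensers are in view: a large one at top (425,275) / side (440,365), and a small one at top (195,290) / side (405,255). The size will decide, and the enlarged crop comes next.

Run:
```python
from h import *
import pickle
d=pickle.load(open('c0.pkl','rb'))
t=d['top']['color'][140:215,245:320]; s=d['side']['color'][195:275,235:315]
a=cv2.resize(t,(400,400),interpolation=cv2.INTER_CUBIC);b=cv2.resize(s,(400,400),interpolation=cv2.INTER_CUBIC)
cv2.imwrite('pics/crop1.png',np.hstack([a,b]))
c=d['top']
for n,P in dict(big=[(403,237),(437,230),(416,318),(494,293)],small=[(177,262),(198,260),(184,318),(234,308)]).items():
    X=[atz(c,u*.64-.18,v*.64-.18,10) for u,v in P]; print(n,np.round(X),[round(np.linalg.norm(X[i]-X[j])) for i,j in((0,1),(0,2),(2,3))])
```

```text
big [[629. 261.  10.]
 [642. 190.  10.]
 [460. 240.  10.]
 [507.  79.  10.]] [72, 171, 168]
small [[590. 727.  10.]
 [593. 684.  10.]
 [474. 711.  10.]
 [492. 610.  10.]] [43, 117, 102]
```

View pics/crop1.png

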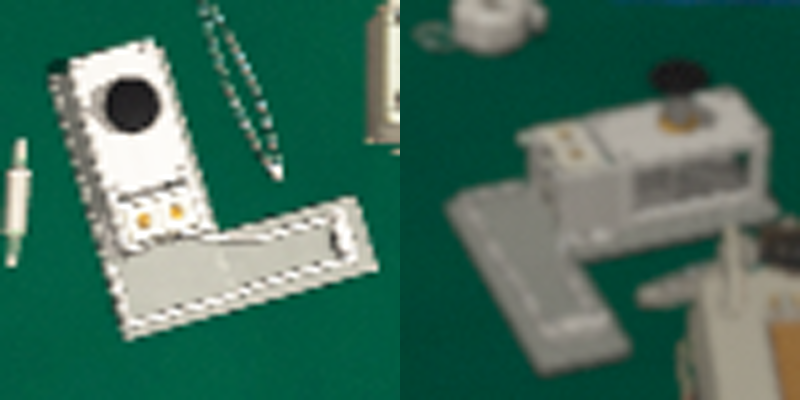

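The large one measures 72 x 171 mm with a 168 mm outfeed, so it fits; the small one (43 x 117 mm) doesn't. The crop shows its button at (131,104) in the top half and (680,72) in the side half, with three blocks' magazine in front. I fit its pose from both views.

```bash
cat >> h.py <<'E'
def disp(p,X):
    X=np.atleast_2d(X).astype(float); c,s=np.cos(p[2]),np.sin(p[2])
    return X@np.array([[c,s,0],[-s,c,0],[0,0,1]])+[p[0],p[1],p[3] if len(p)>3 else 0]
E
python3 - <<'E'
from h import *
import pickle
from scipy.optimize import least_squares
d=pickle.load(open('c0.pkl','rb'))
T=lambda u,v:(245+u*75/400-.4,140+v*75/400-.4); S=lambda u,v:(235+(u-400)/5-.4,195+v/5-.4)
O={'top':[(T(131,104),(62,0,89)),(T(152,40),(104,-25,57)),(T(70,62),(104,25,57)),(T(125,338),(-64,36,10)),(T(120,250),(-14,25,52)),(T(215,232),(-14,-25,52))],
'side':[(S(680,72),(62,0,89)),(S(728,88),(104,25,57)),(S(770,127),(104,-25,57)),(S(520,135),(-14,25,52)),(S(447,203),(-64,36,10))]}
def f(p): return np.concatenate([(proj(d[n],disp(p,[x for _,x in o]))-[u for u,_ in o]).ravel() for n,o in O.items()])
r=least_squares(f,[550,200,-.28,0],loss='soft_l1',x_scale=[10,10,.1,10]); p=r.x
print(p,np.round(f(p).reshape(-1,2),1).tolist())
print('tri button',tri(d['top'],T(131,104),d['side'],S(680,72)))
np.save('p.npy',p)
for n,X in dict(but=(62,0,89),out=(-36,0,10),nest=(-36,-80,10)).items(): print(n,disp(p,X).round(1))
# which axis y sign check and arm end
for u in((355,198),(378,268)): print(atz(d['top'],*T(*u),10).round())
from scipy.spatial.transform import Rotation as R
print(R.from_quat(observe()['eef_rot']).as_matrix().round(3))
E
```

```text
[5.25501313e+02 2.13933831e+02 2.41738423e-01 4.74278344e-01] [[0.3, 0.0], [-0.2, -0.6], [-0.2, -0.5], [0.2, 1.9], [0.8, 0.5], [-1.5, -0.4], [-0.2, -0.2], [0.8, -0.3], [-0.4, 0.8], [2.1, -0.4], [-1.5, 0.3]]
tri button (array([586.21351628, 229.66414139,  88.38250583]), np.float64(0.30099306538484066))
but [[585.7 228.8  89.5]]
out [[490.5 205.3  10.5]]
nest [[509.7 127.6  10.5]]
[541.  93.  10.]
[499.  81.  10.]
[[ 0.943 -0.332 -0.   ]
 [-0.332 -0.943 -0.002]
 [ 0.     0.002 -1.   ]]
```

```bash
cat >> h.py <<'E'
L=[((-64,36,10),(-64,-112,10)),((-50,30,10),(-50,-25,10)),((-14,-36,10),(-14,30,10)),((-50,-25,10),(-47.5,-56,10)),((-47.5,-56,10),(-47.5,-100,10)),((-24.5,-56,10),(-24.5,-100,10)),((-47.5,-100,10),(-24.5,-100,10)),
((-14,25,52),(20,25,52)),((-14,25,52),(-14,-25,52)),((19,25,57),(104,25,57)),((19,-25,57),(104,-25,57)),((104,25,57),(104,-25,57)),((-64,36,10),(104,36,10))]
def overlay(d,p,fn,boxes,extra=[]):
    out=[]
    for n,(x,y,w) in boxes.items():
        k=400/w; c=d[n]; im=cv2.resize(c['color'][y:y+w,x:x+w],(400,400),interpolation=cv2.INTER_CUBIC)
        for a,b in L+extra:
            q=((proj(c,disp(p,[a,b]))-[x-.5,y-.5])*k).round().astype(int); cv2.line(im,tuple(map(int,q[0])),tuple(map(int,q[1])),(0,0,255),1)
        out.append(im)
    cv2.imwrite(fn,np.hstack(out))
E
python3 - <<'E'
from h import *
import pickle
d=pickle.load(open('c0.pkl','rb')); overlay(d,np.load('p.npy'),'pics/ov1.png',{'top':(245,140,75),'side':(235,195,80)})
E
```

```text
(no output)
```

View pics/ov1.png

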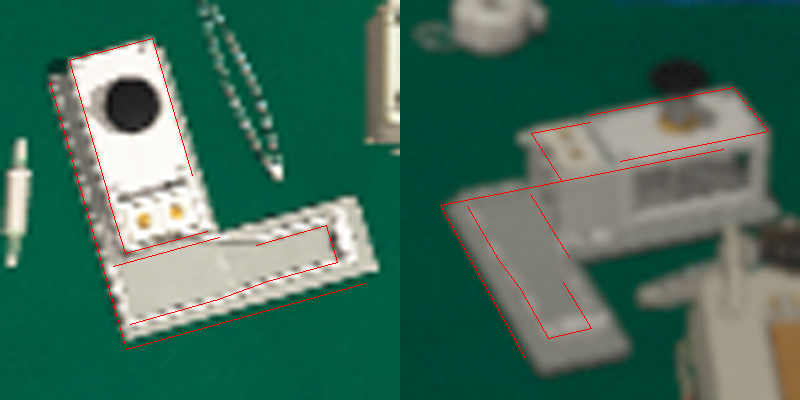

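```bash
cat >> h.py <<'E'
from scipy.spatial.transform import Rotation as R
def togo(X,ang=None):
    s=observe(); M=R.from_quat(s['eef_rot']).as_matrix()
    print('t',round(s['time'],2),'pos',s['eef_pos'].round(1),'F',s['wrist_force'].round(1),'gap',round(s['finger_gap'],2))
    print('tool shift mm',(M.T@(np.ravel(X)-s['eef_pos'])).round(1))
    if ang is not None:
        c,n=np.cos(ang),np.sin(ang); D=np.array([[c,n,0],[n,-c,0],[0,0,-1]]).T
        print('turn deg',np.degrees(R.from_matrix(M.T@D).as_rotvec()).round(2))
E
python3 - <<'E'
from h import *
import pickle
from scipy.optimize import least_squares
d=pickle.load(open('c0.pkl','rb'))
T=lambda u,v:(245+u*75/400-.4,140+v*75/400-.4); S=lambda u,v:(235+(u-400)/5-.4,195+v/5-.4)
O={'top':[(T(131,104),(62,0,89)),(T(152,40),(104,-25,57)),(T(70,62),(104,25,57)),(T(120,250),(-14,25,52)),(T(328,225),(-24.5,-100,10)),(T(338,262),(-47.5,-100,10))],
'side':[(S(680,72),(62,0,89)),(S(728,88),(104,25,57)),(S(770,127),(104,-25,57)),(S(522,135),(-14,25,52))]}
def f(p): return np.concatenate([(proj(d[n],disp(p,[x for _,x in o]))-[u for u,_ in o]).ravel() for n,o in O.items()])
p=least_squares(f,[525,214,.24,0],loss='soft_l1',x_scale=[10,10,.1,10]).x
print(p,np.round(f(p).reshape(-1,2),1).tolist()); np.save('p.npy',p)
b=disp(p,(62,0,89))[0]; print(b); togo([b[0],b[1],135],p[2])
E
```

```text
[5.24826281e+02 2.13751176e+02 2.45434051e-01 3.90302913e-01] [[0.3, 0.3], [-0.2, -0.3], [-0.2, -0.2], [0.8, 0.8], [-0.3, 0.0], [-0.1, -0.1], [-0.5, -0.1], [0.5, -0.3], [-0.7, 0.8], [1.5, -0.3]]
[584.96826188 228.81577394  89.39030291]
t 0.1 pos [199.2 565.7 255.4] F [-0.1 -0.2  0.1] gap 1.0
tool shift mm [475.7 189.3 120.7]
turn deg [ 9.000e-02  2.000e-02 -3.347e+01]
```

Request:
arm_command(
  targets=[
    [0.0396,0.0158,0,0,0,0],
    [0.0396,0.0158,0,0,0,0],
    [0.0396,0.0158,0,0,0,0],
    [0.0396,0.0158,0,0,0,0],
    [0.0396,0.0158,0,0,0,0],
    [0.0396,0.0158,0,0,0,0],
    [0.0396,0.0158,0.01,0,0,0],
    [0.0396,0.0158,0.01,0,0,0],
    [0.0396,0.0158,0.01,0,0,0],
    [0.0396,0.0158,0.01,0,0,0],
    [0.0396,0.0158,0.01,0,0,0],
    [0.0396,0.0158,0.01,0,0,0],
  ],
  hand=1,
  force=40,
)

```text
time: 1.3
eef_pos: [585.5, 227.7, 195.4]
eef_rot: [0.986, -0.169, -0.0, 0.0]
wrist_force: [-0.1, 0.6, -0.0]
finger_gap: -0.0
finger_force: 0.0
```

Request:
arm_command(
  targets=[
    [0,0,0,0,0,-8],
    [0,0,0,0,0,-8],
    [0,0,0,0,0,-8],
    [0,0,0,0,0,-8],
    [0,0,0,0,0,-1.5],
    [0,0,0,0,0,0],
    [0,0,0,0,0,0],
  ],
)

```text
time: 2.0
eef_pos: [584.5, 229.1, 196.1]
eef_rot: [0.993, 0.121, -0.0, 0.0]
wrist_force: [-0.3, -0.5, 0.2]
finger_gap: 0.0
finger_force: 0.0
```

Run:
```python
from h import *
p=np.load('p.npy');b=disp(p,(62,0,89))[0]; togo([b[0],b[1],125],p[2])
```

```text
t 2.0 pos [584.5 229.1 196.1] F [-0.3 -0.5  0.2] gap 0.0
tool shift mm [ 0.4  0.4 71.1]
turn deg [ 0.01  0.02 -0.12]
```

Request:
arm_command(
  targets=[
    [0,0,0.03,0,0,0],
    [0,0,0.03,0,0,0],
    [0,0,0.018,0,0,0],
    [0,0,0,0,0,0],
    [0,0,0.002,0,0,0],
    [0,0,0.002,0,0,0],
    [0,0,0.002,0,0,0],
  ],
)

```text
time: 2.7
eef_pos: [585.1, 229.4, 113.6]
eef_rot: [0.992, 0.122, 0.001, -0.0]
wrist_force: [-0.8, 1.2, 5.0]
finger_gap: 0.001
finger_force: 2.8
```

Request:
arm_command(
  targets=[
    [0,0,0.002,0,0,0],
    [0,0,0.002,0,0,0],
    [0,0,0.002,0,0,0],
    [0,0,0.002,0,0,0],
    [0,0,0,0,0,0],
  ],
)

```text
time: 3.2
eef_pos: [585.1, 229.4, 106.9]
eef_rot: [0.992, 0.123, 0.001, -0.0]
wrist_force: [-2.7, -0.2, 8.0]
finger_gap: 0.0
finger_force: 3.9
```

Request:
arm_command(
  targets=[
    [0,0,0.002,0,0,0],
    [0,0,0.002,0,0,0],
    [0,0,0.002,0,0,0],
    [0,0,0.002,0,0,0],
    [0,0,0.002,0,0,0],
    [0,0,0.001,0,0,0],
    [0,0,0,0,0,0],
  ],
)

```text
time: 3.9
eef_pos: [585.1, 229.4, 95.9]
eef_rot: [0.992, 0.123, 0.001, -0.0]
wrist_force: [-3.2, -0.8, 8.8]
finger_gap: 0.002
finger_force: 4.2
```

Request:
arm_command(
  targets=[
    [0,0,0.001,0,0,0],
    [0,0,0.001,0,0,0],
    [0,0,0,0,0,0],
  ],
)

```text
time: 4.2
eef_pos: [585.1, 229.4, 94.1]
eef_rot: [0.992, 0.123, 0.001, -0.0]
wrist_force: [-2.9, -0.5, 9.3]
finger_gap: 0.002
finger_force: 4.6
```

Request:
arm_command(
  targets=[
    [0,0,0.001,0,0,0],
    [0,0,0.001,0,0,0],
    [0,0,0,0,0,0],
  ],
)

```text
time: 4.5
eef_pos: [585.2, 229.4, 93.8]
eef_rot: [0.992, 0.123, 0.002, -0.0]
wrist_force: [-8.6, -0.8, 16.4]
finger_gap: -0.004
finger_force: 8.0
```

Bottomed out: force rose to 16 N and z stopped at 93.8. Releasing.

Request:
arm_command(
  targets=[
    [0,0,-0.005,0,0,0],
    [0,0,-0.01,0,0,0],
    [0,0,-0.015,0,0,0],
    [0,0,-0.03,0,0,0],
    [0,0,-0.04,0,0,0],
    [0.03,0,-0.02,0,0,0],
    [0.03,0,0,0,0,0],
    [0,0,0,0,0,0],
    [0,0,0,0,0,0],
  ],
)

```text
time: 5.4
eef_pos: [642.8, 243.6, 208.4]
eef_rot: [0.992, 0.122, -0.001, 0.0]
wrist_force: [-0.3, -0.5, -0.8]
finger_gap: -0.001
finger_force: 0.0
```

Run:
```python
from h import *
import pickle
d={n:cams.camera(n) for n in('top','side')}; pickle.dump(d,open('c1.pkl','wb'))
overlay(d,np.load('p.npy'),'pics/ov2.png',{'top':(245,140,75),'side':(235,195,80)})
togo([0,0,0])
```

```text
t 5.5 pos [642.3 243.5 209.4] F [ 0.3 -0.4  1.4] gap -0.0
tool shift mm [-682.2   79.8  209.7]
```

View pics/ov2.png

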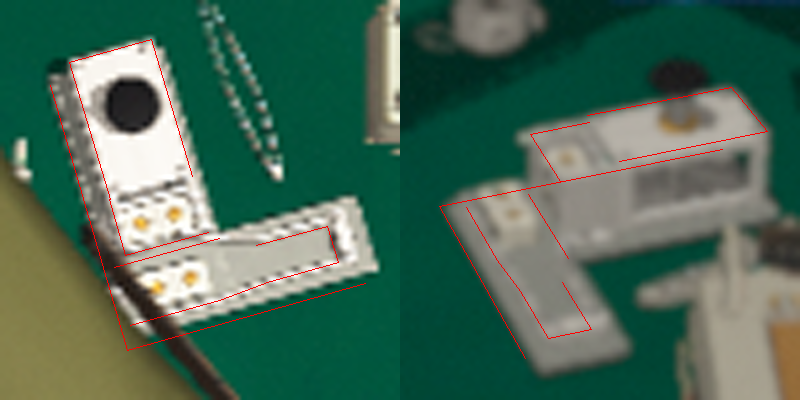

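One block lies on the outfeed with its screws at top (158,290) and (190,278); the plunger is back up and the other blocks are still in the magazine.

Run:
```python
from h import *
import pickle
d=pickle.load(open('c1.pkl','rb')); p=np.load('p.npy')
T=lambda u,v:(245+u*75/400-.4,140+v*75/400-.4); S=lambda u,v:(235+(u-400)/5-.4,195+v/5-.4)
inv=lambda X:(R.from_euler('z',-p[2]).apply(np.array(X)-[p[0],p[1],0])).round(1)
for a,b in(((158,290),(497,192)),((190,278),(515,213))):
    X,e=tri(d['top'],T(*a),d['side'],S(*b)); print(inv(X),round(e,1),inv(atz(d['top'],*T(*a),25)))
t=disp(p,(-36,48,0))[0]; togo([t[0],t[1],80],p[2])
```

```text
[-37.4  10.   29. ] 1.1 [-36.4   9.5  25. ]
[-34.8 -10.5  27.4] 0.3 [-34.7 -10.7  25. ]
t 5.5 pos [642.3 243.5 209.4] F [ 0.3 -0.4  1.4] gap -0.0
tool shift mm [-157.1  -47.8  129.5]
turn deg [0.02 0.02 0.02]
```

Request:
arm_command(
  targets=[
    [-0.039,-0.012,0,0,0,0],
    [-0.039,-0.012,0,0,0,0],
    [-0.039,-0.012,0,0,0,0],
    [-0.04,-0.012,0.02,0,0,0],
    [0,0,0.04,0,0,0],
    [0,0,0.04,0,0,0],
    [0,0,0.029,0,0,0],
    [0,0,0,0,0,0],
    [0,0,0,0,0,0],
  ],
)

```text
time: 6.4
eef_pos: [479.0, 252.0, 81.8]
eef_rot: [0.992, 0.123, 0.001, 0.0]
wrist_force: [0.1, 0.1, 0.7]
finger_gap: -0.004
finger_force: 0.0
```

Run:
```python
from h import *
import pickle
p=np.load('p.npy')
t=disp(p,(-36,43,0))[0]; togo([t[0],t[1],42.5],p[2])
t=disp(p,(-36,-45.5,0))[0]; togo([t[0],t[1],42.5],p[2])
d={n:cams.camera(n) for n in('top','side')}; pickle.dump(d,open('c2.pkl','wb'))
overlay(d,p,'pics/ov3.png',{'top':(245,140,75),'side':(205,175,100)})
```

```text
t 6.4 pos [479.  252.   81.8] F [0.1 0.1 0.7] gap -0.0
tool shift mm [-0.9  5.2 39.3]
turn deg [ 0.02 -0.08  0.06]
t 6.4 pos [479.  252.   81.8] F [0.1 0.1 0.7] gap -0.0
tool shift mm [-0.9 93.7 39.3]
turn deg [ 0.02 -0.08  0.06]
```

View pics/ov3.png

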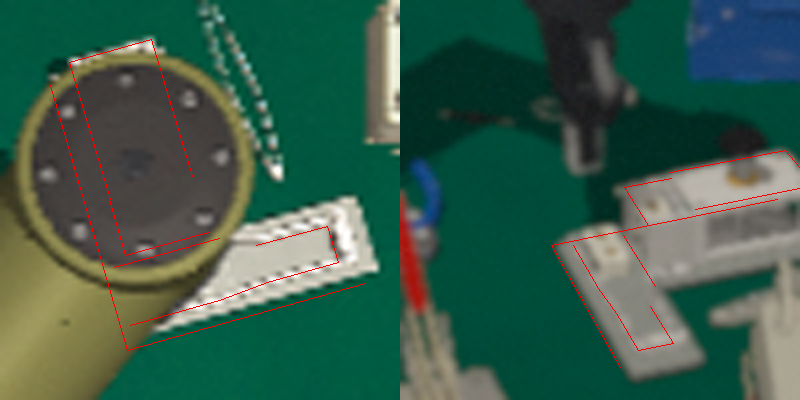

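Side view: the fingertips (585,170) hover behind the block's end (605,250), in line with the channel. Lowering, then pushing.

Request:
arm_command(
  targets=[
    [-0.001,0,0.013,0,0,0],
    [0,0,0.013,0,0,0],
    [0,0,0.009,0,0,0],
    [0,0,0.003,0,0,0],
    [0,0,0,0,0,0],
    [0,0,0,0,0,0],
  ],
)

```text
time: 7.1
eef_pos: [478.0, 251.9, 42.5]
eef_rot: [0.992, 0.123, 0.0, 0.0]
wrist_force: [0.1, 1.1, 0.6]
finger_gap: 0.001
finger_force: 0.0
```

Request:
arm_command(
  targets=[
    [0,0.004,0,0,0,0],
    [0,0.004,0,0,0,0],
    [0,0.004,0,0,0,0],
    [0,0.004,0,0,0,0],
    [0,0.004,0,0,0,0],
    [0,0.004,0,0,0,0],
    [0,0.004,0,0,0,0],
    [0,0.004,0,0,0,0],
    [0,0.004,0,0,0,0],
    [0,0.004,0,0,0,0],
  ],
)

```text
time: 8.1
eef_pos: [487.7, 212.8, 42.4]
eef_rot: [0.992, 0.123, 0.0, -0.0]
wrist_force: [-0.2, 0.2, 0.6]
finger_gap: -0.001
finger_force: 0.5
```

Run:
```python
from h import *
import pickle
p=np.load('p.npy')
t=disp(p,(-36,-45.5,0))[0]; togo([t[0],t[1],42.5],p[2])
d={n:cams.camera(n) for n in('top','side')}; pickle.dump(d,open('c3.pkl','wb'))
overlay(d,p,'pics/ov4.png',{'top':(245,140,75),'side':(235,195,80)})
```

```text
t 8.1 pos [487.7 212.8  42.4] F [-0.2  0.2  0.6] gap -0.0
tool shift mm [ 0.2 53.6 -0.1]
turn deg [ 0.   -0.01  0.03]
```

View pics/ov4.png

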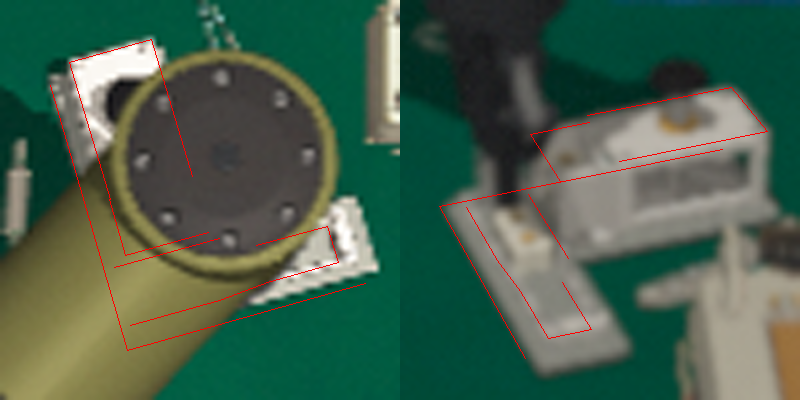

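The block slides flat ahead of the fingertips (side crop about (525,230)). I continue into the nest.

Request:
arm_command(
  targets=[
    [0,0.004,0,0,0,0],
    [0,0.004,0,0,0,0],
    [0,0.004,0,0,0,0],
    [0,0.004,0,0,0,0],
    [0,0.004,0,0,0,0],
    [0,0.004,0,0,0,0],
    [0,0.004,0,0,0,0],
    [0,0.004,0,0,0,0],
    [0,0.004,0,0,0,0],
    [0,0.004,0,0,0,0],
    [0,0.003,0,0,0,0],
    [0,0,0,0,0,0],
  ],
)

```text
time: 9.4
eef_pos: [498.1, 170.9, 42.3]
eef_rot: [0.992, 0.122, -0.0, 0.0]
wrist_force: [-0.2, -0.6, 0.5]
finger_gap: 0.0
finger_force: 0.0
```

Request:
arm_command(
  targets=[
    [0,0.0015,0,0,0,0],
    [0,0.0015,0,0,0,0],
    [0,0.0015,0,0,0,0],
    [0,0,0,0,0,0],
  ],
)

```text
time: 9.8
eef_pos: [499.1, 166.8, 42.3]
eef_rot: [0.992, 0.123, -0.0, 0.0]
wrist_force: [-1.3, 0.0, -0.6]
finger_gap: 0.005
finger_force: 0.0
```

Run:
```python
from h import *
p=np.load('p.npy')
t=disp(p,(-36,-45.5,0))[0]; togo([t[0],t[1],42.5],p[2])
```

```text
t 9.8 pos [499.1 166.8  42.3] F [-1.3  0.  -0.6] gap 0.01
tool shift mm [ 0.3  6.2 -0.2]
turn deg [0.01 0.   0.02]
```

Request:
arm_command(
  targets=[
    [0,0.0015,0,0,0,0],
    [0,0.0015,0,0,0,0],
    [0,0.001,0,0,0,0],
    [0,0,0,0,0,0],
  ],
)

```text
time: 10.2
eef_pos: [500.1, 162.9, 42.3]
eef_rot: [0.992, 0.123, -0.0, 0.0]
wrist_force: [0.3, 0.6, 0.1]
finger_gap: 0.001
finger_force: 0.0
```

Request:
arm_command(
  targets=[
    [0,0.001,0,0,0,0],
    [0,0.001,0,0,0,0],
    [0,0,0,0,0,0],
  ],
)

```text
time: 10.5
eef_pos: [500.6, 161.0, 42.3]
eef_rot: [0.992, 0.123, -0.0, 0.0]
wrist_force: [0.1, -0.4, -0.2]
finger_gap: 0.002
finger_force: 0.0
```

Request:
arm_command(
  targets=[
    [0,0.001,0,0,0,0],
    [0,0.001,0,0,0,0],
    [0,0,0,0,0,0],
  ],
)

```text
time: 10.8
eef_pos: [501.1, 159.1, 42.3]
eef_rot: [0.992, 0.123, -0.0, 0.0]
wrist_force: [-0.3, 0.0, -0.0]
finger_gap: 0.007
finger_force: 0.0
```

Run:
```python
from h import *
import pickle
p=np.load('p.npy'); togo([0,0,0])
d={n:cams.camera(n) for n in('top','side')}; pickle.dump(d,open('c4.pkl','wb'))
overlay(d,p,'pics/ov5.png',{'top':(245,140,75),'side':(240,210,60)})
```

```text
t 10.8 pos [501.1 159.1  42.3] F [-0.3  0.  -0. ] gap 0.01
tool shift mm [-524.7   32.3   42.3]
```

View pics/ov5.png

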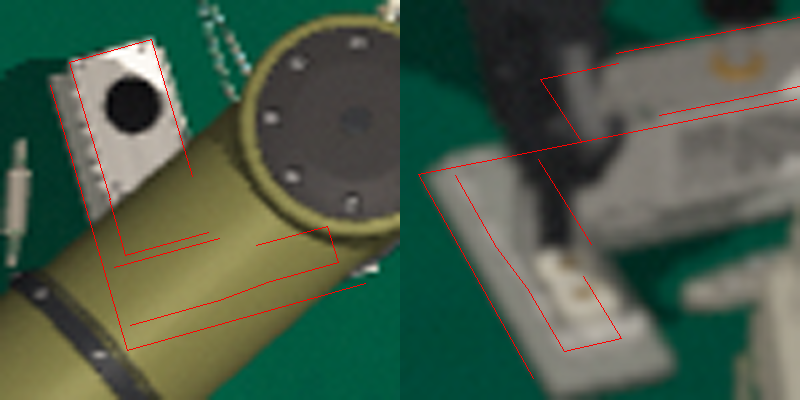

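The block (side crop about (577,285)) is in the nest, just short of the stop (~(600,325)). I creep on until there is force.

Request:
arm_command(
  targets=[
    [0,0.001,0,0,0,0],
    [0,0.001,0,0,0,0],
    [0,0,0,0,0,0],
  ],
)

```text
time: 11.2
eef_pos: [501.6, 157.8, 42.5]
eef_rot: [0.992, 0.123, 0.0, -0.001]
wrist_force: [-1.0, 3.7, 0.9]
finger_gap: 0.002
finger_force: 1.9
```

Request:
arm_command(
  targets=[
    [0,0.001,0,0,0,0],
    [0,0.001,0,0,0,0],
    [0,0,0,0,0,0],
  ],
)

```text
time: 11.5
eef_pos: [502.2, 157.4, 42.9]
eef_rot: [0.992, 0.123, 0.001, -0.002]
wrist_force: [-4.4, 9.5, 2.6]
finger_gap: 0.001
finger_force: 5.1
```

Request:
arm_command(
  targets=[
    [0,0.001,0,0,0,0],
    [0,0,0,0,0,0],
  ],
)

```text
time: 11.7
eef_pos: [502.5, 157.3, 43.1]
eef_rot: [0.992, 0.123, 0.001, -0.003]
wrist_force: [-3.5, 12.9, 3.5]
finger_gap: -0.0
finger_force: 6.6
```

Firm contact at the stop. Backing off along the channel and lifting clear.

Request:
arm_command(
  targets=[
    [0,-0.004,0,0,0,0],
    [0,-0.006,0,0,0,0],
    [0,-0.01,0,0,0,0],
    [0,-0.01,-0.01,0,0,0],
    [0,0,-0.03,0,0,0],
    [0,0,-0.04,0,0,0],
    [0,0,-0.04,0,0,0],
    [0,-0.04,-0.03,0,0,0],
    [0,-0.045,0,0,0,0],
    [0,-0.045,0,0,0,0],
    [0,-0.045,0,0,0,0],
    [0,-0.045,0,0,0,0],
  ],
)

```text
time: 12.9
eef_pos: [440.5, 398.9, 193.3]
eef_rot: [0.992, 0.123, 0.0, -0.0]
wrist_force: [1.4, 0.0, -0.5]
finger_gap: 0.002
finger_force: 0.0
```

Request:
arm_command(
  targets=[
    [0,-0.04,0,0,0,0],
    [0,-0.02,0,0,0,0],
    [0,0,0,0,0,0],
    [0,0,0,0,0,0],
  ],
)

```text
time: 13.3
eef_pos: [426.7, 454.9, 192.4]
eef_rot: [0.992, 0.123, 0.0, 0.0]
wrist_force: [-0.0, -0.9, -0.2]
finger_gap: -0.003
finger_force: 0.0
```

Run:
```python
from h import *
import pickle
p=np.load('p.npy'); togo([0,0,0])
d={n:cams.camera(n) for n in('top','side')}; pickle.dump(d,open('c5.pkl','wb'))
overlay(d,p,'pics/ov6.png',{'top':(245,140,75),'side':(240,210,60)},[((-46,-60,25),(-46,-100,25)),((-26,-60,25),(-26,-100,25)),((-26,-60,25),(-46,-60,25))])
a=cv2.imread('pics/ov6.png')
```

```text
t 13.3 pos [426.7 454.9 192.4] F [-0.  -0.9 -0.2] gap -0.0
tool shift mm [-524.8  337.   192.7]
```

View pics/ov6.png

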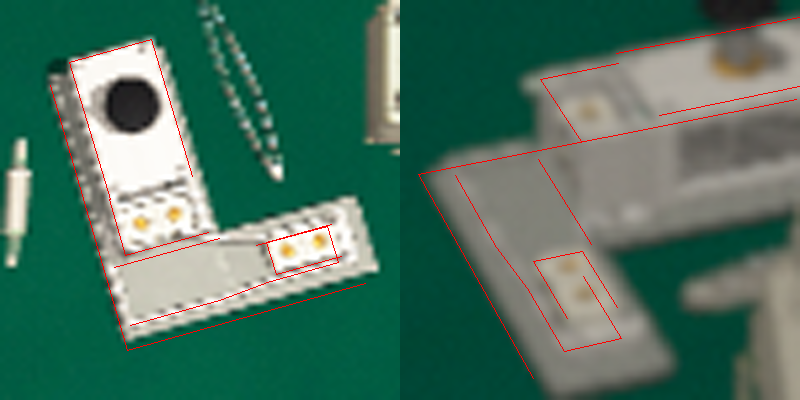

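The block lies in the nest at top (303,247), matching the predicted outline. The outlet is empty, the plunger is up, and nothing else in the crop has moved. Handing in.

```bash
python3 -c "
from plant import ticket
print(ticket.sign_off())"
```

```text
the job is handed in; nothing more can be done
None
```

I pressed the plunger once to its stop and let it spring back, which put out one block; I then pushed that block flat into the nest against the end stop and handed the job in at about 13 s of robot time (no verdict came back).

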